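Press a cemented strop in the bench locking pliers and release it

TASK

The leather face of the little strop block standing in the jaws of the bench-mounted locking pliers has just been cemented on and needs one firm press. Squeeze the two plier handles together until they snap over centre and lock on it, take your hand right off and leave it clamped for a good three seconds, then pull the release lever so that the jaws spring fully open. Leave the strop standing where it is between the open jaws, and do not disturb the other things on the bench.

Things in the scene. Friction and masses are not known exactly. Their poses are not given: they have to be found in the camera images.
- press_board: plywood board 300 x 160 x 15 mm fixed on the bench, steel wide-jaw locking pliers bolted flat on it; origin under its centre, z up, +x along the pliers from handles to jaws, +y from the moving to the fixed handle. The pliers lie level, 52 mm above the bench, jaw pivot at board (-25, -8) mm. Fixed jaw and handle do not move; the fixed handle ends in a round screw head at board x = -145 mm
- fixed_grip (a point): centre of the fixed handle at the place to squeeze, 75 mm behind the jaw pivot; the handle is a straight level bar 14 mm wide (outer face 7 mm to +y of this point) and 18 mm high (43 to 61 mm above the bench), clear down to the board for 18 mm either way along it; axes as the board's
- moving_grip (a point): centre of the moving handle at the place to squeeze; a level U-channel 13 mm wide (outer face 6.5 mm away from the fixed handle) and 18 mm high, 52 mm above the bench, ending 47 mm farther back. Outside to outside the handles measure about 65 mm here when open, 38 mm locked. Squeezing takes about 6 N against a spring, up to about 12 N before it snaps over centre; then it stays by itself
- handle (a joint): angle of the moving handle (rad): 0 fully open, grows as it is squeezed; dead centre is near 0.53; locked on the strop it rests at about 0.6 against its stop
- jaw (a joint): angle of the moving jaw (rad): 0 fully open, about 0.19 when clamped on the strop; a spring opens it
- jaw_pad: the rubber-faced pad of the moving jaw, 42 mm long, 36 mm high, that presses on the strop; its origin is the jaw pivot
- release_lever: the release lever: thin dark steel, 4 mm thick, 9 to 12 mm high, in the moving handle's channel, facing the fixed handle; origin at its pivot on the moving handle. Its tail sticks out 38 mm behind that handle's end. Pulling the tail 5 to 20 mm away from the fixed handle (board -y) with 2 to 3 N throws the locked pliers open; handle and tail then spring about 70 mm that way
- lever_tail (a point): middle of the free tail of the release lever, 52 mm above the bench, 4 mm thick and 12 mm high; it reaches about 19 mm farther back from here. When locked it stands near board (-165, -4) mm, 20 mm behind the fixed handle's screw head and just past the board's edge, with clear space on its +y side for a fingertip to go down and pull it to -y
- strop: the strop: a pale wooden block with a brown leather face, 150 x 17 x 60 mm, standing on its long edge on the board with about 40 mm of its length between the jaws; origin under its centre, x along its length, z up
- cement_tin: closed tin of contact cement, 52 mm across, 68 mm tall, standing on the board beside the jaws (a bystander); origin under its centre
- glue_brush: small brush, 150 mm long, lying flat beside the board on the fixed-handle side (bystander); origin under its middle
- slicker: dark wooden edge slicker, a bar 110 x 34 x 22 mm lying beside the board on the moving-handle side (bystander); origin under its centre
- maul: white-headed maul standing on its head, 60 mm across, 183 mm tall (bystander); origin under its centre
- dye_pot: small brown clay pot, 72 mm across, 48 mm tall (bystander); origin under its centre
- rivet_dish: steel dish, 90 mm across, 30 mm tall (bystander); origin under its centre
- awl: wood-handled awl, 150 mm long, lying flat (bystander); origin under its middle
- steel_rule: steel rule 300 x 28 x 4 mm lying flat (bystander); origin under its centre
Things that resemble listed ones, but are neither listed nor needed, are in the scene too. Leave any pink look-alike of the strop alone.

How it is judged:
By the outcome, as a careful person would: the job done as asked, in the order asked, and still so for the second after the job is handed in, with the robot touching nothing.
It also fails if it takes over 51 s, if anything falls off the work surface, if the arm or the gripper's body presses on something with over 40 N, if the wrist force passes 120 N, or if a joint passes its speed limit or range.

ROBOT

A 6-joint arm with a two-finger parallel gripper is mounted at the origin on the work surface. World frame = base frame: x ahead of the robot, y to its left, z up, the work surface at z = 0. Lengths are in m, angles in rad, forces in N, time in s.
With the tool pointing down it reaches from about 0.425 to 0.925 m from the base axis. Payload 12.5 kg.
Tool frame: the origin (TCP) lies midway between the tips of the shut fingers; the grasp point (between the pads) lies 19 mm behind it; z points along the fingers, y is the direction in which the jaws open and shut (so a half turn about z gives the same grasp; the last joint's range is limited). The gripper opens to 85 mm and grips with 20 to 120 N. Pads are 22 mm wide; open, the fingers measure 114 mm over their backs; the gripper's body (76 mm by 85 mm) begins 54 mm behind the grasp point. The pads swing forward as they close: fully open they stand 13 mm farther back than shut.
Start: joints at [-1.314, 0.491, 1.559, -0, 1.092, -0.106], TCP at [0.222, -0.584, 0.231] pointing down, gripper open.
Joint ranges: [-3.1, 3.1], [-0.84, 2.19], [0.05, 2.79], [-1.13, 4.28], [0.06, 2.93], [-2.69, 2.69]. Speed limits (rad/s): [2.22, 2.22, 2.79, 3.14, 3.14, 3.14].

INTERFACE

Orientations are given as a unit quaternion [x, y, z, w].
In Python, from workcell import * gives the robot as it stands. Calls block until the motion is done:
- move_to(position, orientation): joint-space move of the TCP to a pose.
- move_l(position, attitude=None, v=0.15, guard=None): straight line of the TCP; attitude=None keeps the orientation; v is the mean speed in m/s. With guard (N) it stops when the force on the tool has changed by that much, and returns True; else False.
- move_joints(angles): joint-space move.
- command_gripper(opening, f_grip=None): finger opening in m; f_grip is the grip in N (None keeps the last); returns when the fingers have stopped.
- hold(seconds).
- inverse_kinematics(position, orientation): joint angles nearest the present ones, or None.
- state(): the state.
- read_camera(name): name is "scene" or "side" or "wrist"; returns a dict with "img" (420x560x3 uint8, red, green, blue), "mtx" (3x3 intrinsics, pixels), "rvec" (rotation vector, rad) and "tvec" (3), from world to camera coordinates, as OpenCV has them; the wrist camera has in their place "T_tool_cam" (4x4, takes a point from camera to tool coordinates, whose origin is the TCP and whose axes are the flange's). Camera axes: x right, y down, z forward; pixel columns grow to the right and rows downward; lengths in m; the calibration is good to about 2 mm. A picture is of the moment at which its call begins: read the wrist's pose just before it. There is no depth.
A pose or a line that the arm cannot do raises Unreachable and nothing moves.
- close_job(): hands the job in, once; it reports no verdict.
The state is a dict: "t": time; "joint_pos": joint angles; "qd": joint speeds; "joint_efforts": joint torques, N m; "eef_pos": TCP position; "ee_rot": TCP orientation; "force": force on the tool from outside, world axes, zero at the start; "moment": the same for the moment, N m; "width": finger opening in m.
Only numpy, scipy, OpenCV 4.12 (cv2) and the standard library are available. Lean on these libraries where they do the work, as an engineer would, in place of code of your own. Each camera call takes 0.05 s, during which the arm holds its last target. There are 200 camera calls.

## Working session

There is one attempt and no reset: what is moved stays moved. The work goes in short steps, each a Python script; the robot and the scene stay as the last script left them, time stands still between calls to the robot, and variables do not carry over. Pictures are saved under pics/ and viewed, about 8 in all and at most 12, crops included, and the job is handed in when it is done.

```bash
ls; mkdir -p pics; python3 - <<'E'
from workcell import *
import cv2
for n in("scene","side"):
    c=read_camera(n); cv2.imwrite(f"pics/{n}0.png",cv2.resize(c["img"][:,:,::-1],(800,600),interpolation=cv2.INTER_CUBIC))
    R=cv2.Rodrigues(c["rvec"])[0]; print(n,c["mtx"].tolist(),(-R.T@c["tvec"].reshape(3)).round(3),R[2].round(3))
s=state();print(s["t"],s["eef_pos"],s["ee_rot"],s["width"],s["force"])
E
```

```text
pics
scene [[459.2554942510182, 0.0, 280.14031196427106], [0.0, 459.2554942510182, 212.7264970257419], [0.0, 0.0, 1.0]] [1.488 0.649 0.868] [-0.699 -0.427 -0.573]
side [[487.7057842267101, 0.0, 285.75940090988865], [0.0, 487.7057842267101, 210.7527121112718], [0.0, 0.0, 1.0]] [-0.146  0.694  0.934] [ 0.525 -0.498 -0.69 ]
0.1 [ 0.22177246 -0.5841163   0.23081487] [ 9.83593298e-01  1.80399531e-01 -4.26291004e-05 -4.81604232e-04] 0.08543660442905482 [-0.28476086 -0.38787715 -0.72484466]
```

View pics/scene0.png

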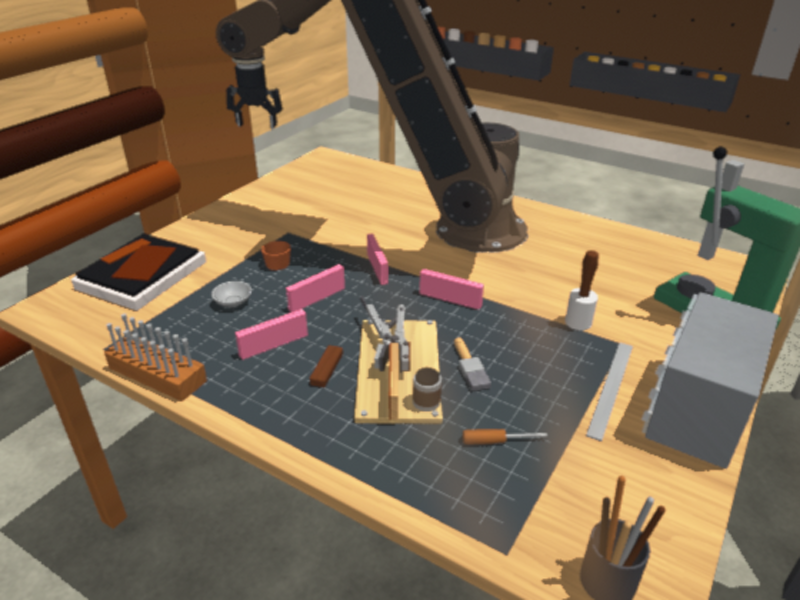

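View pics/side0.png

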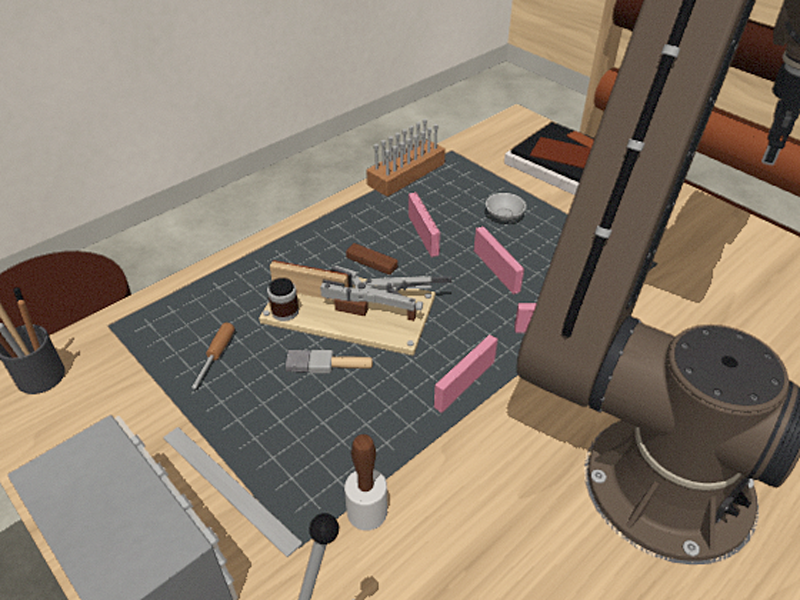

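The scene view shows the board at about (400,370) of 800x600, with its handles towards the robot. The fixed handle is on the right (world +y) and the slicker on the left. The side view agrees. Next I'll get a rough board pose, then take a wrist view from above.

```bash
cat >h.py <<'E'
from workcell import *
import numpy as np, cv2
from scipy.spatial.transform import Rotation as Ro
def ray(c,uv):
    R=cv2.Rodrigues(c["rvec"])[0]; o=-R.T@c["tvec"].reshape(3)
    p=cv2.undistortPoints(np.float64(uv).reshape(-1,1,2),c["mtx"],None).reshape(-1,2)
    return o,(np.c_[p,np.ones(len(p))])@R
def onz(c,uv,z):
    o,d=ray(c,uv); return o+d*((z-o[2])/d[:,2])[:,None]
def wrist():
    s=state(); c=read_camera("wrist"); T=np.eye(4); T[:3,:3]=Ro.from_quat(s["ee_rot"]).as_matrix(); T[:3,3]=s["eef_pos"]
    M=np.linalg.inv(T@c["T_tool_cam"]); c["rvec"]=cv2.Rodrigues(M[:3,:3])[0]; c["tvec"]=M[:3,3]; return c
def proj(c,P): return cv2.projectPoints(np.float64(P).reshape(-1,1,3),np.float64(c["rvec"]),np.float64(c["tvec"]),c["mtx"],None)[0].reshape(-1,2)
def down(yaw): # tool y along (board) +y rotated by yaw, z down
    y=np.array([-np.sin(yaw),np.cos(yaw),0]); z=np.array([0,0,-1.]); return Ro.from_matrix(np.c_[np.cross(y,z),y,z]).as_quat()
E
python3 - <<'E'
from h import *
c=read_camera("scene")
P=onz(c,np.array([[366,321],[437,321],[441,420],[357,420]])*.7,.015); print(P.round(3))
c=read_camera("side"); P=onz(c,np.array([[411,352],[262,320],[437,290]])*.7,.015); print(P.round(3))
print(state()["t"]); w=wrist(); print(w["T_tool_cam"].round(3),w["mtx"].round(1))
for yaw in(0,np.pi):
  for p in([.5,0,.35],[.62,0,.4]):
    print(yaw,p,inverse_kinematics(p,down(yaw)))
E
```

```text
[[ 0.542 -0.016  0.015]
 [ 0.459  0.115  0.015]
 [ 0.72   0.268  0.015]
 [ 0.801  0.14   0.015]]
[[ 0.456  0.116  0.015]
 [ 0.701  0.265  0.015]
 [ 0.54  -0.033  0.015]]
0.2
[[ 0.001 -0.963 -0.268  0.067]
 [ 1.     0.     0.001  0.   ]
 [-0.001 -0.268  0.963 -0.143]
 [ 0.     0.     0.     1.   ]] [[298.3   0.  280.4]
 [  0.  298.3 209.9]
 [  0.    0.    1. ]]
0 [0.5, 0, 0.35] [-1.32184602e-01  2.01398935e-01  1.67943637e+00 -4.44089210e-16
  1.26075735e+00 -1.70298093e+00]
0 [0.62, 0, 0.4] [-1.06491485e-01  3.71087318e-01  1.31070036e+00 -4.44089210e-16
  1.45980498e+00 -1.67728781e+00]
3.141592653589793 [0.5, 0, 0.35] [-1.32184602e-01  2.01398935e-01  1.67943637e+00 -4.44089210e-16
  1.26075735e+00  1.43861172e+00]
3.141592653589793 [0.62, 0, 0.4] [-1.06491485e-01  3.71087318e-01  1.31070036e+00 -4.44089210e-16
  1.45980498e+00  1.46430484e+00]
```

```bash
python3 - <<'E'
from h import *
yaw=np.arctan2(.153,.261); b=np.array([.63,.127]); R=np.array([[np.cos(yaw),-np.sin(yaw)],[np.sin(yaw),np.cos(yaw)]])
p=b+R@[-.05,-.01]; print(yaw,p)
move_to([*p,.27],down(yaw)); s=state();print(s["t"],s["eef_pos"],s["joint_pos"])
w=wrist(); np.savez("w1.npz",**{k:w[k] for k in("mtx","rvec","tvec")}); cv2.imwrite("pics/w1raw.png",w["img"][:,:,::-1])
cv2.imwrite("pics/w1.png",cv2.resize(w["img"][:,:,::-1],(800,600),interpolation=cv2.INTER_CUBIC))
E
```

```text
0.5302157727766299 [0.5919223  0.09308705]
2.975 [0.59202619 0.09247476 0.26992585] [ 4.47656824e-02  4.18324649e-01  1.57479689e+00 -4.93416370e-05
  1.14857834e+00 -2.05495792e+00]
```

View pics/w1.png

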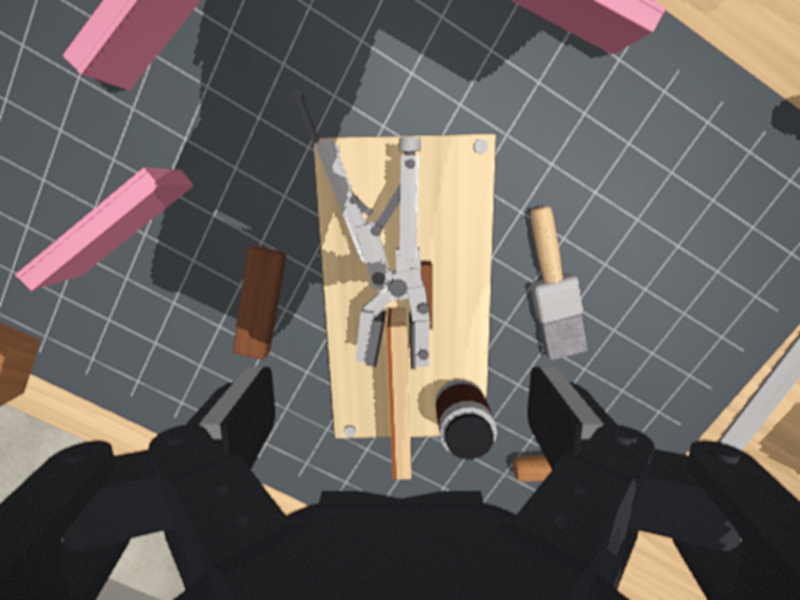

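The wrist view (800x600) is clear. The board corners are at about (315,137), (495,135), (487,437) and (336,437). The screw head is at (410,142), the pivot at (398,288), the moving handle end at (322,143) and the tail tip at (297,95). Next I'll fit the board edges.

```bash
cat >fit.py <<'E'
from h import *
im=cv2.imread("pics/w1raw.png"); c=dict(np.load("w1.npz"))
hsv=cv2.cvtColor(im,cv2.COLOR_BGR2HSV); m=(cv2.inRange(hsv,(12,50,120),(32,190,255))>0)
m[:, :215]=0; m[:,352:]=0
L=[];Rr=[];B=[]
for v in range(120,290):
    u=np.flatnonzero(m[v]); 
    if len(u)>20: L.append((u[0]-.5,v)); Rr.append((u[-1]+.5,v)) if v<245 else 0
for u in list(range(240,275))+list(range(305,340)):
    v=np.flatnonzero(m[60:200,u])
    if len(v)>10: B.append((u,v[0]+60-.5))
def line(px,ax):
    P=onz(c,px,.015)[:,:2]
    for _ in range(4):
        mu=np.median(P,0) if 0 else P.mean(0); d=np.linalg.svd(P-mu)[2][0]; r=(P-mu)@[-d[1],d[0]]; k=abs(r)<max(.0012,1.5*r.std()) ; P=P[k]
    d=d*np.sign(d@ax); return mu,d,r.std(),len(P)
l=line(L,[1,.5]);r=line(Rr,[1,.5]);b=line(B,[-.5,1])
for q in(l,r,b): print(q[0].round(4),np.degrees(np.arctan2(q[1][1],q[1][0])).round(2),q[2].round(5),q[3])
yaw=np.mean([np.arctan2(q[1][1],q[1][0]) for q in(l,r)]); x=np.array([np.cos(yaw),np.sin(yaw)]); y=np.array([-x[1],x[0]])
yl,yr=l[0]@y,r[0]@y; O=x*(b[0]@x+.15)+y*(yl+yr)/2
print("yaw",yaw,"O",O,"width",yr-yl)
np.savez("board.npz",yaw=yaw,O=O)
for n,uv,z in[("screw",(410,142),.052),("fix back",(410,165),.061),("fix front",(409,240),.061),("fixL",(402,190),.061),("fixR",(417,190),.061),("pivot",(398,288),.065),("movend",(322,143),.061),("tailtip",(297,95),.055),("moving mid",(341,190),.061)]:
    P=onz(c,[np.array(uv)*.7],z)[0,:2]-O; print(n,(P@x*1e3).round(1),(P@y*1e3).round(1))
E
python3 fit.py
```

```text
[0.6625 0.0466] 31.26 0.00048 170
[0.5532 0.168 ] 31.71 0.00041 125
[0.4938 0.0472] 121.65 0.00036 70
yaw 0.5494799451057957 O [0.62604864 0.1184452 ] width 0.16062252511272784
screw -141.2 4.3
fix back -123.4 3.9
fix front -64.3 2.2
fixL -104.4 -2.8
fixR -104.2 9.2
pivot -24.7 -7.7
movend -141.0 -64.4
tailtip -176.7 -82.2
moving mid -105.4 -51.6
```

The board pose checks out: width 160.6 mm, and the pivot reads (-24.7,-7.7) against the given (-25,-8). The fixed handle centre is at y≈3.2. Now I'll squeeze, shifting the gripper as it closes so the fixed-side pad stays beside the fixed handle.

```bash
cat >>h.py <<'E'
try:
    _b=np.load("board.npz"); yaw=float(_b["yaw"]); O=_b["O"]; Rb=np.array([[np.cos(yaw),-np.sin(yaw)],[np.sin(yaw),np.cos(yaw)]]); Q=down(yaw)
    def W(x,y,z): return np.array([*(O+Rb@[x/1e3,y/1e3]),z/1e3])
    def rep(tag):
        s=state(); p=Rb.T@(s["eef_pos"][:2]-O)*1e3; f=Rb.T@s["force"][:2]
        print(tag,"t%.2f"%s["t"],"b",p.round(1),"z%.1f"%(s["eef_pos"][2]*1e3),"f",f.round(1),"%.1f"%s["force"][2],"w%.1f"%(s["width"]*1e3),flush=True)
except FileNotFoundError: pass
E
python3 - <<'E'
from h import *
move_l(W(-100,-25,130),Q,v=.2); rep("above")
if move_l(W(-100,-25,30),v=.12,guard=8): rep("HIT"); raise SystemExit
rep("down")
command_gripper(.070,60); rep("70")
for w in(62,54,47,42,38.5):
    move_l(W(-100,11.5-w/2,30),v=.05); rep("m%g"%w); command_gripper(w/1e3); rep("c")
command_gripper(.034,60); rep("pinch")
E
```

```text
above t3.94 b [-99.4 -25.3] z130.8 f [-0.2 -0.2] 0.4 w85.6
down t4.92 b [-99.6 -25.2] z30.6 f [ 1.  -0.8] 0.2 w85.8
70 t5.24 b [-99.8 -24.6] z30.6 f [0.6 5.6] 3.9 w69.4
m62 t5.50 b [-99.7 -19.9] z30.3 f [ 0.1 -2.9] 2.4 w70.1
c t5.75 b [-99.6 -20. ] z30.2 f [ 0.7 -4.2] 3.6 w62.0
m54 t6.00 b [-100.   -15.5] z30.0 f [ 0.2 -3.9] 3.5 w62.3
c t6.25 b [-100.   -15.7] z30.1 f [-0.3 -5.3] 3.5 w54.0
m47 t6.50 b [-100.2  -11.7] z29.9 f [-0.3 -3.1] 1.9 w53.9
c t6.74 b [-100.1  -12.1] z30.0 f [-0.9 -3.8] 2.5 w46.8
m42 t6.99 b [-100.3   -9. ] z29.8 f [-0.4  0.3] 0.1 w47.0
c t7.22 b [-100.1   -9.3] z29.9 f [-0.4  0.8] 0.4 w41.7
m38.5 t7.47 b [-100.    -7.7] z30.0 f [ 0.5 -0.8] -0.6 w42.1
c t7.69 b [-99.9  -8.9] z30.3 f [-3.2 -9.2] 2.0 w38.8
pinch t7.91 b [-99.9  -8.3] z30.7 f [-2.9 -3.1] 7.9 w36.5
```

The pinch stopped at 36.5 mm against about 38 mm nominal, so it looks locked. Now I'll release, lift clear and look.

```bash
python3 - <<'E'
from h import *
command_gripper(.085); rep("open"); move_l(W(-100,-9,130),v=.2); rep("up")
move_l(W(-110,20,200),v=.2); rep("look")
w=wrist(); np.savez("w2.npz",**{k:w[k] for k in("mtx","rvec","tvec")}); cv2.imwrite("pics/w2raw.png",w["img"][:,:,::-1])
i=w["img"][:,:,::-1]
cv2.imwrite("pics/w2.png",cv2.resize(i,(800,600),interpolation=cv2.INTER_CUBIC))
print(proj(w,[W(-165,-4,52),W(-145,3,52),W(-168,20,40)])/.7)
E
```

```text
open t8.45 b [-100.    -7.6] z30.0 f [0.1 0.2] 0.7 w85.3
up t9.10 b [-100.4   -8.8] z129.3 f [-0.6  0.4] -0.4 w85.3
look t9.63 b [-110.2   20. ] z198.8 f [-0.1  0.1] -0.4 w85.3
[[365.38441817 202.98422375]
 [376.34129014 233.25419895]
 [401.48076503 197.73815673]]
```

View pics/w2.png

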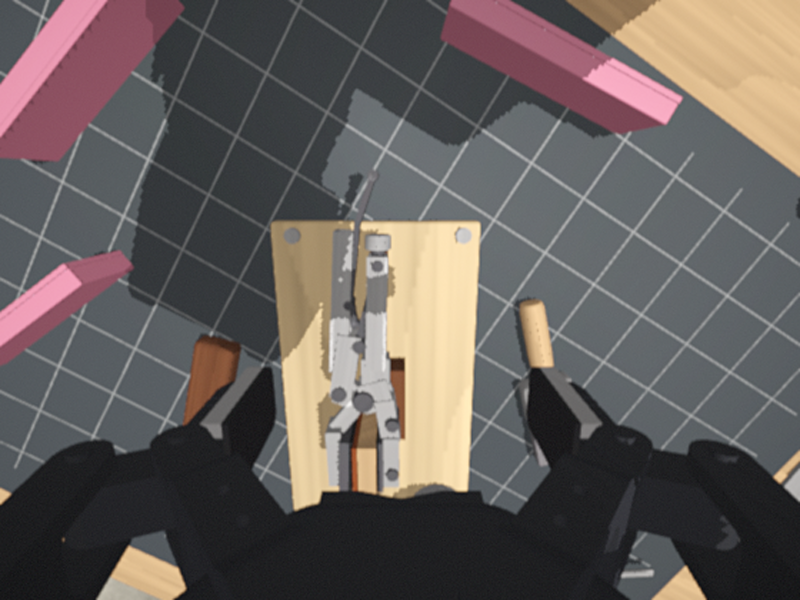

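The pliers are locked with the hand off. The tail runs from (357,222) to (375,172), middle (366,200), which matches board (-165,-4). The +y side is clear. I'll wait clear, then pull the tail with shut fingers.

```bash
python3 - <<'E'
from h import *
command_gripper(0.0,30); move_l(W(-170,30,130),v=.15); rep("above tail")
hold(max(0,13.3-state()["t"]))
if move_l(W(-170,30,38),v=.12,guard=6): rep("HIT"); raise SystemExit
rep("down"); move_l(W(-170,18,38),v=.06); hold(.1); rep("near")
f0=Rb.T@state()["force"][:2]; pk=0
for y in np.arange(15,-14,-3):
    move_l(W(-170,y,38),v=.04); rep("pull"); f=(Rb.T@state()["force"][:2]-f0)[1]; pk=max(pk,f)
    if pk>1.5 and f<.6: print("released?"); break
E
```

```text
above tail t11.22 b [-169.3   29.6] z130.5 f [0.5 0.5] 0.1 w0.2
down t14.22 b [-169.8   29.9] z38.4 f [ 0.9 -0.3] 0.7 w-0.5
near t14.67 b [-170.1   17.9] z38.1 f [0.3 0.4] -0.2 w-0.0
pull t14.92 b [-170.    14.9] z38.0 f [0.1 0.2] 0.6 w0.1
pull t15.17 b [-170.    11.9] z38.0 f [ 1.  -0.2] 0.0 w-0.1
pull t15.42 b [-170.     8.8] z38.0 f [-1.4  0.5] -0.3 w0.5
pull t15.67 b [-170.     5.8] z38.0 f [-0.   0.8] -0.2 w-0.1
pull t15.92 b [-169.9    2.8] z38.0 f [1.  0.6] 0.3 w0.1
pull t16.17 b [-170.    -0.2] z38.0 f [0.2 0.4] 0.3 w-0.2
pull t16.42 b [-170.    -3.2] z38.0 f [-0.6 -0.4] -0.2 w-0.3
pull t16.67 b [-170.    -6.2] z38.0 f [0.  0.7] -0.0 w-0.2
pull t16.92 b [-170.    -9.2] z38.0 f [ 0.3 -0.2] -0.4 w-0.3
pull t17.17 b [-170.   -12.2] z38.0 f [0.2 0.9] 0.6 w-0.0
```

There was no clear force signature, so I'll back off and look.

```bash
cat >look.py <<'E'
import sys
from h import *
n=sys.argv[1]
w=wrist(); i=w["img"][:,:,::-1]; cv2.imwrite(f"pics/{n}raw.png",i); cv2.imwrite(f"pics/{n}.png",cv2.resize(i,(800,600),interpolation=cv2.INTER_CUBIC)); rep("look")
E
python3 - <<'E'
from h import *
move_l(W(-170,4,38),v=.1); move_l(W(-170,4,130),v=.2); move_l(W(-110,10,230),v=.2)
E
python3 look.py w3
```

```text
look t18.87 b [-111.    10.3] z228.3 f [-0.7 -0. ] -0.8 w0.3
```

View pics/w3.png

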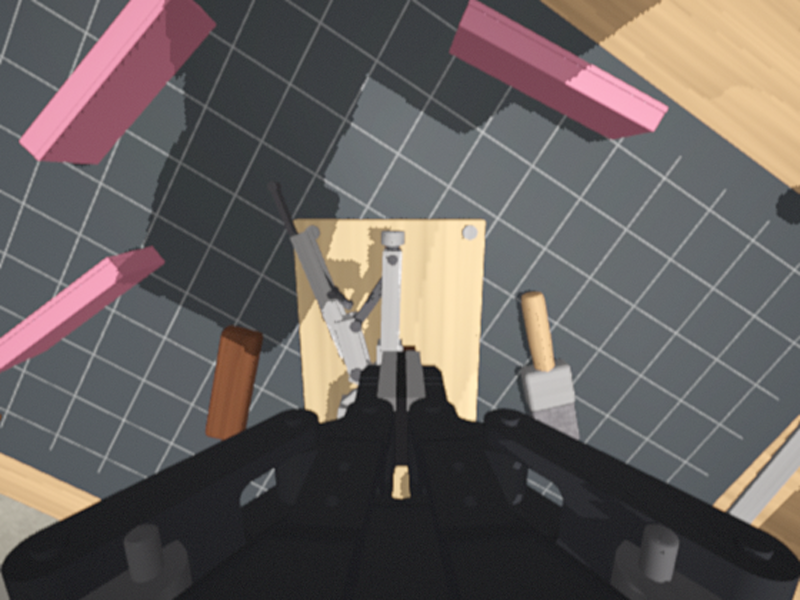

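It released: the handle has swung out to (300,235) and the tail to (275,185). I'll go back to the first viewing pose to compare strop, jaws and bystanders with w1.

```bash
python3 - <<'E'
from h import *
command_gripper(.085)
move_joints([4.47656824e-02,4.18324649e-01,1.57479689e+00,-4.93416370e-05,1.14857834e+00,-2.05495792e+00]); hold(.3)
E
python3 look.py w4; python3 - <<'E'
import cv2,numpy as np
a,b=[cv2.imread(f"pics/{n}raw.png") for n in("w1","w4")]
A,B=[cv2.resize(x[80:350,150:420],(400,400),interpolation=cv2.INTER_CUBIC) for x in(a,b)]
cv2.imwrite("pics/cmp.png",np.hstack([A,B]))
d=cv2.absdiff(a,b).max(2); m=(d>60).astype(np.uint8); n,_,st,ce=cv2.connectedComponentsWithStats(m)
print([(s[:5].tolist()) for s in st[1:] if s[4]>15])
E
```

```text
look t20.42 b [-43.   -4.3] z269.8 f [ 0.2 -0.2] -0.5 w84.7
[[271, 215, 2, 14, 20], [274, 228, 2, 32, 35], [75, 309, 6, 10, 21], [432, 371, 15, 40, 64], [115, 372, 8, 22, 27]]
```

View pics/cmp.png

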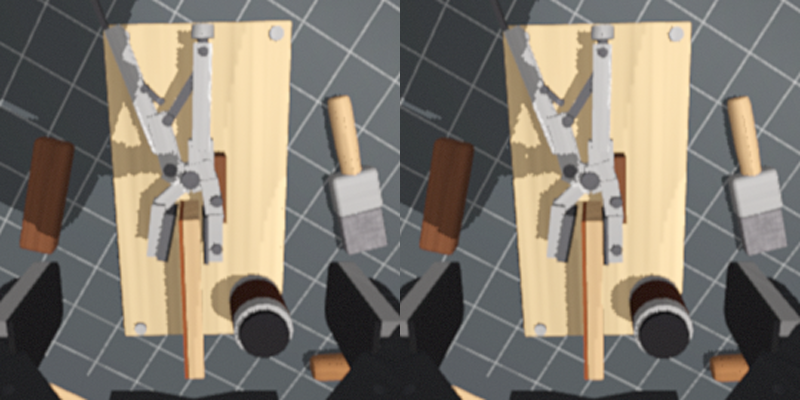

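Before and after match. The jaws and handle are fully open, the strop is standing about a pixel or two over against the fixed jaw, and the bystanders in view have not moved. I'm handing in with the arm clear.

```bash
python3 -c "
from h import *
rep('end'); close_job()"
```

```text
end t20.42 b [-43.   -4.3] z269.8 f [ 0.2 -0.2] -0.5 w84.7
the job is handed in; nothing more can be done
```

The strop was pressed and released as asked, and I handed the job in at t = 20.4 s of the 51 s allowed.

- **Squeeze:** I closed the handles between the two fingers until they locked. The pinch stopped at 36.5 mm; about 38 mm was expected. A picture with the hand off showed the pliers staying locked.
- **Clamped time:** The hand was off from about t = 8.5 s. I started moving the shut fingers onto the release lever's tail at about t = 14.7 s, so it stayed clamped for roughly 6 s untouched.
- **Release:** Pulling the tail to -y gave no clear force reading at any step, so I relied on the pictures to confirm it. They showed the handle and tail sprung out.
- **Last check:** From the same viewpoint as before the job, the handle and jaws match their fully open starting picture. The strop is standing in place, shifted about a pixel or two (roughly 1 mm) towards the fixed jaw. The slicker, brush and tin show no movement.
- **Not checked at the end:** The maul, dye pot, rivet dish and most of the awl and steel rule were outside that comparison, but the arm never worked near them.

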